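# Clamp a sample vial in a cam-lever holder

## Task

Stand the large capped sample vial upright in the V of the bench holder, lowering it slowly until you feel it bear on the holder's little round rest (a newton or two) and only then letting go: it is glass, so neither drop it nor ram it down. Then push the holder's cam lever round by its knob until it snaps past centre and lies fully closed against its stop, so that the rubber pad holds the vial tight in the V. Go gently on the lever (never more than about 25 N), and leave the other glassware alone.

Things in the scene. Friction and masses are not known exactly. Their poses are not given: they have to be found in the camera images.
- vial_mid (a point): Centre (half-way up) of the large amber-filled glass vial with white cap, upright on the bench; 27 mm diameter, 61 mm tall, 20 to 40 g; z up along it. Body 27 mm wide up to 50 mm, cap 23 mm wide above. Grip it in its upper part (about 46 mm above its foot), so that in the holder the fingertips stay above V and pad, whose tops are 30 mm above the bench.
- holder: The fixed aluminium and steel holder; origin on the bench below the axis of a clamped vial; z up. The 90 degree V opens to its -y (walls at +y, to 38 mm); the rubber pad comes from -y and presses to +y; the cam lever is beyond the pad at -y. Base plate 8 mm thick, 76 mm in x, from y = +46 to -132 mm; the cam housing on it is 50 mm square, 30 mm high.
- nest (a point): Point on the axis that a clamped vial takes, 16 mm above the bench, frame parallel to the holder's. Below is the round rest, 21 mm wide, on which the vial must stand. The rest is stiff but height-adjustable: its top is set anywhere from 10 to 22 mm above the bench; the setting is not told and must be found by touch.
- entry (a point): Point 100 mm above the bench on the axis down which to lower the vial, 3.5 mm on the holder's -y side of the nest, midway between V and open pad. The gap there is 8 mm longer than the vial is wide, so up to 2 mm off is harmless; the pad later pushes the vial home into the V.
- lever_pivot (a point): Point on the upright pivot axis of the cam lever, 50 mm above the bench, 80 mm on the holder's -y side of the nest; frame parallel to the holder's.
- lever_knob (a point): Centre of the upright black cylindrical knob at the lever's end, 16 mm diameter, from 31 to 67 mm above the bench (this point 50 mm). It moves on a level circle of 95 mm radius about the pivot; the flat lever bar joins them, 33 to 41 mm above the bench.
- lever (a joint): Cam lever angle, rad. 0 open: the knob lies 0.3 rad to the +y side of the holder's +x, seen from the pivot. Grows clockwise seen from above, to a rigid stop at 1.9 (closed, knob towards the holder's -y). Starts 0 to 0.1. Easy at first, stiffest (about 8 N at the knob) near 0.9, slack at dead centre, 1.5; friction holds it there until about 1.7, whence it snaps to the stop by itself; let go before 1.4, it springs back.
- pad_face (a point): Centre of the face of the sprung black rubber pad (26 mm wide, 14 mm high, 22 mm above the bench), which the lever drives towards the V. It presses the vial with about 14 N when the lever is closed.
- small_vial_a: Small bystander vial, 17 mm diameter, 38 mm tall; origin at its foot. Not to be disturbed.
- small_vial_b: Second small bystander vial, 17 mm diameter, 38 mm tall; origin at its foot. Not to be disturbed.
- beaker: Bystander glass beaker, 62 mm wide, 70 mm tall; origin at its foot. Not to be disturbed.
Things that resemble listed ones, but are neither listed nor needed, are in the scene too. Of the things that look like the holder, the larger one is meant. Leave any red look-alike of the part that bears vial_mid alone.

How it is judged:
By the outcome, as a careful person would: the job done as asked, in the order asked, and still so for the second after the job is handed in, with the robot touching nothing.
It also fails if it takes over 69 s, if anything falls off the work surface, if the arm or the gripper's body presses on something with over 40 N, if the wrist force passes 120 N, or if a joint passes its speed limit or range.

## Robot

A 6-joint arm with a two-finger parallel gripper is mounted at the origin on a cart in front of the work surface, level with it; the furniture and walls round the work are solid. World frame = base frame: x ahead of the robot, y to its left, z up, the work surface at z = 0. Lengths are in m, angles in rad, forces in N, time in s.
With the tool pointing down it reaches from about 0.375 to 0.9 m from the base axis. Payload 3.1 kg.
Tool frame: the origin (TCP) lies midway between the tips of the shut fingers; the grasp point (between the pads) lies 19 mm behind it; z points along the fingers, y is the line along which they close (so a half turn about z gives the same grasp; the last joint's range is limited). The gripper opens to 85 mm and grips with 20 to 120 N. Pads are 22 mm wide; open, the fingers measure 114 mm over their backs; the gripper's body (76 mm by 85 mm) begins 54 mm behind the grasp point. The pads swing forward as they close: fully open they stand 13 mm farther back than shut.
Start: joints at [-1.52, 0.527, 1.433, -0, 1.181, -0.178], TCP at [0.142, -0.609, 0.231] pointing down, gripper open.
Joint ranges: [-3.08, 3.08], [-0.75, 2.2], [0.22, 2.44], [-1.43, 4.57], [0, 2.65], [-2.85, 2.85]. Speed limits (rad/s): [2.79, 2.79, 3.14, 3.14, 3.14, 3.14].

## Interface

Orientations are given as a unit quaternion [x, y, z, w].
In Python, from station import manip gives the robot as it stands.
- The arm moves only by the tool move_arm, never from a script. Its argument "increments" is a list that holds one entry, the list of rows, each a list of 5 numbers: the gripper's target within -1 to 1 (shut at 1, half-way at 0, fully open at -1), then the shift along the world's x, y, z in m, then the turn about the world's z in degrees. In form: [[[fingers, dx, dy, dz, twist], ...]]. A call has 1 to 8 rows; each row shifts and turns the commanded pose from where the row before left it; what a row does not reach is not made up. A row lasts 1/10 s, in which the tool goes at most 50 mm and 8.59 degrees, less where a joint would pass 70% of its speed; a pose out of reach is approached as far as the arm can. A call with a gripper value outside its range is refused whole. The fingers move at their own pace and stop on an object; "newtons" is the grip in N (left out, the last holds). Time passes only in rows, so rows that do not move let the fingers close. It gives the time, the measured TCP pose, the force, the opening and the grip force at its end, in the units of the state.
- manip.sense(): the state, without advancing time (a new reading comes with each control period).
- manip.snapshot(name): name is "scene" or "top" or "wrist"; returns a dict with "img" (420x560x3 uint8, red, green, blue), "fx", "fy", "cx", "cy" (pixels), "world_to_cam" (4x4, takes a point from world to camera coordinates); the wrist camera has in their place "tool_from_camera" (4x4, takes a point from camera to tool coordinates, whose origin is the TCP and whose axes are the flange's). Camera axes: x right, y down, z forward; pixel columns grow to the right and rows downward; lengths in m; the calibration is good to about 2 mm. A picture is of the moment at which its call begins: read the wrist's pose just before it. There is no depth.
- manip.sign_off(): hands the job in; it is judged then, once.
Trained networks look in the newest picture that a camera, given by its name, has taken for a name from the list of things; names that differ only in an ending like _2 or _b are one class to them, and where a whole thing is asked for, a point or a joint stands for the part that bears it (a point fixed in the world has none). Each returns a list of dicts, best first, with "confidence" (0 to 1); they miss things now and then, are a little off and sometimes report something else, mostly with a low value. They report only what shows in the picture. A call takes as long as a camera call. They do not tell look-alikes from the thing itself.
- manip.spot_in(label, camera): "xyz" ([x, y, z] in m, in world coordinates, good to about 4 mm: the middle of the surface that is visible of it).
- manip.mark_of(label, camera): "xyz" ([x, y, z] in m, in world coordinates, good to about 4 mm: a listed point, or the origin of a listed thing).
The state is a dict: "t": time; "q": joint angles; "qd": joint speeds; "tau": joint torques, N m; "tcp_pos": TCP position; "tool_rot": TCP orientation; "force": force on the tool from outside, world axes, zero at the start; "ft_torque": the same for the moment, N m; "finger_gap": opening from 0.0 (shut) to 1.0 (fully open); "gripper_force": force on a finger pad.
Only numpy, scipy, OpenCV 4.12 (cv2) and the standard library are available. Lean on these libraries where they do the work, as an engineer would, in place of code of your own. Each camera call takes 0.05 s, during which the arm holds its last target. There are 200 camera calls.

## Working session

There is one attempt and no reset: what is moved stays moved. The work goes in short steps, Python scripts to look and compute and a tool call to move; the robot and the scene stay as the last step left them, time stands still between calls to the robot, and variables do not carry over. Pictures are saved under pics/ and viewed, at most 10 in all, crops included, and the job is handed in when it is done.

Besides the shell and the picture viewer there is one more tool, called after "Request:" by a JSON object that holds its "method" and its "body". move_arm: Moves the arm, as the interface text tells. Its arguments: {"type":"object","properties":{"increments":{"type":"array","items":{"type":"array","items":{"type":"array","items":{"type":"number"}}}},"newtons":{"type":"number"}},"required":["increments"]}

```bash
mkdir -p pics
cat > h.py <<'E'
from station import manip
import cv2, numpy as np
def save(s,n,crop=None,k=1):
    im=s["img"][:,:,::-1]
    if crop: a,b,c,d=crop; im=im[b:d,a:c]
    cv2.imwrite("pics/"+n+".png",cv2.resize(im,None,fx=k,fy=k,interpolation=cv2.INTER_CUBIC))
def proj(s,p):
    c=s["world_to_cam"]@np.r_[p,1]; return np.round([s["fx"]*c[0]/c[2]+s["cx"],s["fy"]*c[1]/c[2]+s["cy"]]).astype(int)
E
python3 - <<'E'
from h import *
a={}
for c in("scene","top"):
    s=manip.snapshot(c); a[c]=s["img"][:,:,::-1]
    print(c, s["world_to_cam"][:3,3].round(2))
    for l in("vial_mid","holder","nest","entry","lever_pivot","lever_knob","pad_face","small_vial_a","beaker"):
        for r in manip.mark_of(l,c)[:4]: print(l,np.round(r["xyz"],4),round(r["confidence"],2),proj(s,r["xyz"]))
    save(s,c+"0",None,1.4)
print({k:np.round(v,3) for k,v in manip.sense().items()})
E
```

```text
scene [0.33 0.38 0.79]
vial_mid [0.4849 0.257  0.0283] 0.73 [217 285]
vial_mid [0.4644 0.1921 0.0266] 0.7 [245 279]
vial_mid [ 0.5734 -0.1118  0.0475] 0.4 [319 203]
holder [ 0.5452 -0.0352 -0.0013] 0.73 [302 231]
holder [0.3674 0.0256 0.0011] 0.59 [324 283]
nest [0.3664 0.0254 0.0078] 0.72 [325 281]
nest [ 0.5498 -0.0344  0.0138] 0.7 [301 226]
entry [0.364  0.0234 0.0713] 0.94 [328 265]
entry [ 0.5516 -0.0349  0.0941] 0.8 [303 204]
entry [0.4856 0.2564 0.0292] 0.18 [217 284]
lever_pivot [ 0.5739 -0.1116  0.0498] 0.59 [319 202]
lever_pivot [ 0.3633 -0.0324  0.0375] 0.59 [345 265]
lever_knob [ 0.4345 -0.0161  0.0353] 0.67 [322 250]
lever_knob [ 0.6538 -0.0654  0.0521] 0.61 [290 192]
pad_face [ 0.6829  0.1891 -0.0042] 0.62 [208 233]
pad_face [ 0.5562 -0.0548  0.0183] 0.61 [306 221]
pad_face [ 0.5686 -0.1125  0.0513] 0.54 [321 203]
pad_face [0.3668 0.0116 0.0165] 0.46 [329 277]
small_vial_a [ 0.3643  0.2027 -0.0015] 0.47 [264 318]
small_vial_a [ 0.6832  0.1905 -0.0032] 0.42 [207 233]
beaker [ 0.7026 -0.2043 -0.0041] 0.72 [317 182]
top [0.   0.54 1.1 ]
vial_mid [0.4637 0.1949 0.0318] 0.51
[... 572 characters left out ...]
r_knob [ 0.4338 -0.0099  0.0345] 0.77 [283 249]
pad_face [ 0.554  -0.0541  0.0203] 0.41 [300 202]
small_vial_a [ 0.6797  0.1884 -0.0016] 0.42 [205 157]
beaker [ 0.5693 -0.1082  0.0488] 0.68 [322 193]
{'t': np.float64(1.0), 'q': array([-1.52 ,  0.527,  1.433, -0.   ,  1.181, -0.178]), 'qd': array([-0.002,  0.001, -0.001, -0.001, -0.   , -0.   ]), 'tau': array([ 1.0000e-03, -4.4233e+01, -1.7843e+01, -0.0000e+00,  1.0000e-03,
        0.0000e+00]), 'tcp_pos': array([ 0.142, -0.609,  0.231]), 'tool_rot': array([ 0.993,  0.115, -0.   ,  0.   ]), 'force': array([ 0.641, -0.488, -0.53 ]), 'ft_torque': array([-0.023, -0.035, -0.006]), 'gripper_force': np.float64(0.0), 'finger_gap': np.float64(1.001)}
```

View pics/scene0.png

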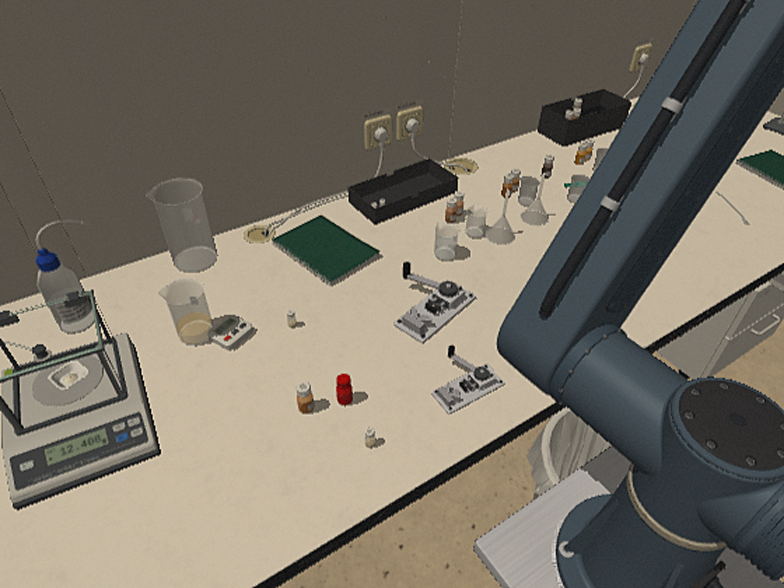

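View pics/top0.png

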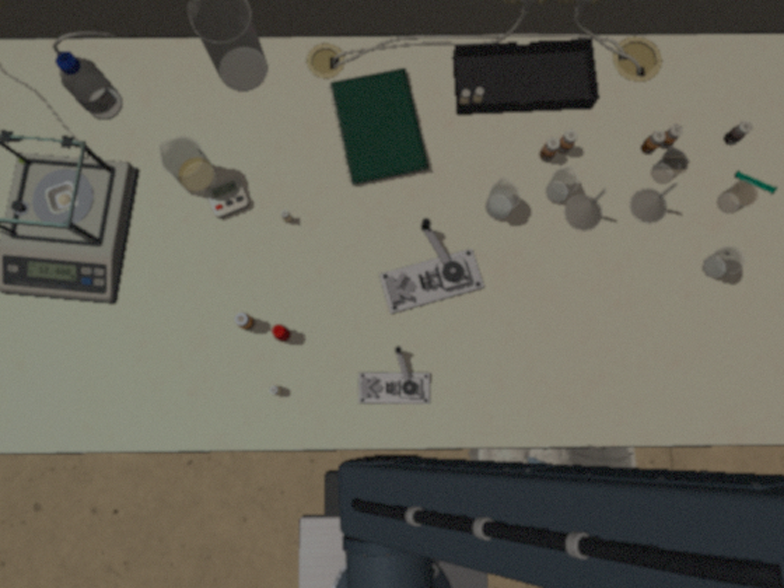

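The amber vial with a white cap is at scene pixel (217,285). The red look-alike at (245,279) is to be left alone. There are two holders: the larger at scene (302,228) / top (291,204), and the smaller at scene (324,283). I want the larger. I'll confirm both choices in one crop.

Run:
```python
import cv2
im=cv2.imread("pics/scene0.png"); im=im[240:450,270:550]
cv2.imwrite("pics/crop1.png",cv2.resize(im,None,fx=2.8,fy=2.8,interpolation=cv2.INTER_CUBIC))
```

```text
(no output)
```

View pics/crop1.png

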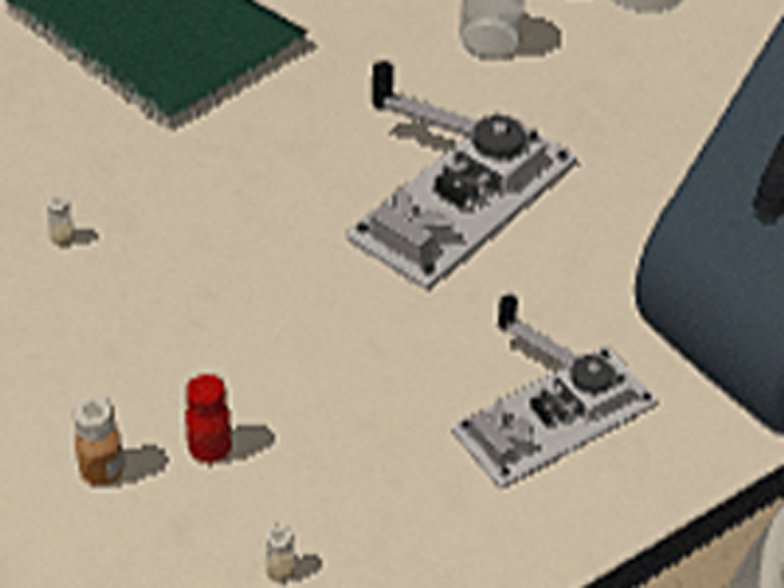

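Request:
{"method": "move_arm", "body": {"increments": [[[-0.2,0.04,0.03,0,0],[-0.2,0.04,0.03,0,0],[-0.2,0.04,0.03,0,8],[-0.2,0.04,0.03,0,8],[-0.2,0.04,0.03,0,8],[-0.2,0.04,0.03,0,8],[-0.2,0.04,0.03,0,8],[-0.2,0.03,0.04,0,8]]], "newtons": 25}}

```text
t: 1.8
tcp_pos: [0.4549, -0.3584, 0.2316]
tool_rot: [0.859, 0.511, 0.0, 0.001]
force: [-0.1, 0.0, 0.8]
finger_gap: 0.603
gripper_force: 0.0
```

The crop confirms it. The amber, white-capped vial is at crop (98,445), with the red decoy at (208,418). The larger holder is at crop (460,190), with its black knob at (382,85). I'll go past the holder for a wrist look.

Request:
{"method": "move_arm", "body": {"increments": [[[-0.2,0.005,0.04,0.02,8],[-0.2,0.005,0.04,0.02,8],[-0.2,0.005,0.04,0.02,8],[-0.2,0.005,0.04,0.02,8],[-0.2,0.005,0.04,0,8],[-0.2,0.005,0.04,0,6],[-0.2,0.005,0.04,0,0],[-0.2,0,0,0,0]]]}}

```text
t: 2.6
tcp_pos: [0.4869, -0.0741, 0.3116]
tool_rot: [0.591, 0.806, 0.001, -0.001]
force: [-1.4, -0.2, 0.3]
finger_gap: 0.601
gripper_force: 0.0
```

```bash
cat >> h.py <<'E'
from scipy.spatial.transform import Rotation as R
def w2c():
    st=manip.sense(); s=manip.snapshot("wrist")
    T=np.eye(4); T[:3,:3]=R.from_quat(st["tool_rot"]).as_matrix(); T[:3,3]=st["tcp_pos"]
    s["world_to_cam"]=np.linalg.inv(T@s["tool_from_camera"]); return s
def marks(c,ls):
    for l in ls:
        for r in manip.mark_of(l,c)[:3]: print(c,l,np.round(r["xyz"],4),round(r["confidence"],2))
E
python3 - <<'E'
from h import *
s=w2c(); save(s,"w1",None,1.4)
print(manip.sense()["tcp_pos"],manip.sense()["q"].round(2))
marks("wrist",("holder","nest","entry","lever_pivot","lever_knob","pad_face","beaker"))
manip.snapshot("top"); marks("top",("beaker","nest","entry","lever_pivot","lever_knob","vial_mid"))
E
```

```text
[ 0.48726536 -0.07642594  0.31156556] [-0.38  0.25  1.65 -0.    1.24 -0.69]
wrist holder [ 0.5476 -0.0352 -0.0016] 0.97
wrist holder [ 0.3655  0.026  -0.0006] 0.69
wrist holder [ 0.5505 -0.0376  0.1005] 0.58
wrist nest [ 0.5464 -0.0383  0.0159] 0.86
wrist nest [0.3699 0.0233 0.0122] 0.69
wrist entry [ 0.5506 -0.0344  0.0992] 0.93
wrist entry [0.3692 0.0194 0.0727] 0.6
wrist lever_pivot [ 0.569  -0.1108  0.0495] 0.93
wrist lever_pivot [ 0.3636 -0.0319  0.0396] 0.69
wrist lever_knob [ 0.4311 -0.0131  0.0319] 0.93
wrist lever_knob [ 0.6536 -0.0654  0.0512] 0.57
wrist pad_face [ 0.5532 -0.0558  0.0239] 0.67
wrist pad_face [0.3727 0.0089 0.017 ] 0.62
wrist beaker [ 0.7003 -0.203   0.0029] 0.77
top beaker [ 0.7068 -0.2067 -0.0019] 0.42
top nest [ 0.5492 -0.0379  0.0169] 0.66
top nest [0.3668 0.0255 0.0138] 0.41
top entry [ 0.5491 -0.0383  0.1016] 0.59
top entry [0.3697 0.0206 0.0726] 0.36
top vial_mid [0.4886 0.2542 0.0309] 0.55
top vial_mid [0.4638 0.1945 0.0348] 0.55
```

View pics/w1.png

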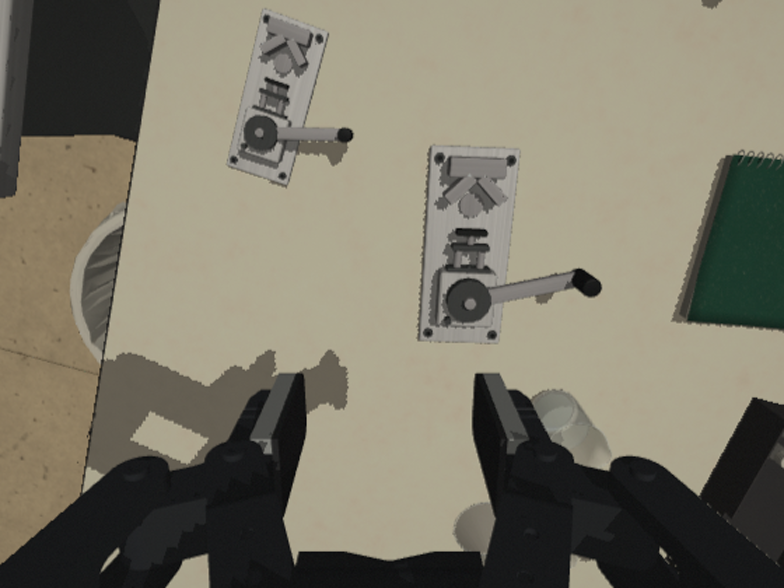

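The wrist picture shows the larger holder: plate corners at display (430,146), (520,147), (499,343), (418,340), pivot hub at (470,302) and knob top at (590,287). The beaker is at (560,415). I'll back-project these.

Run:
```python
from h import *
from scipy.optimize import least_squares
s=w2c(); save(s,"w2",(280,90,440,260),4)
st=manip.sense(); print(st["tcp_pos"],st["tool_rot"])
g=cv2.cvtColor(s["img"],cv2.COLOR_RGB2GRAY)
Ti=np.linalg.inv(s["world_to_cam"])
def bp(u,v,z):
    d=Ti[:3,:3]@[(u-s["cx"])/s["fx"],(v-s["cy"])/s["fy"],1]; o=Ti[:3,3]; return o+d*(z-o[2])/d[2]
print("cam",Ti[:3,3])
c=np.array([(430,146),(520,147),(499,343),(418,340)])/1.4
W=np.array([bp(*p,.008)[:2] for p in c]); L=np.array([(-.038,.046),(.038,.046),(.038,-.132),(-.038,-.132)])
f=lambda p:(L@np.array([[np.cos(p[2]),np.sin(p[2])],[-np.sin(p[2]),np.cos(p[2])]])+p[:2]-W).ravel()
r=least_squares(f,[.55,-.035,.3]); print("plate",r.x,np.degrees(r.x[2]),(r.fun*1e3).round(1))
print("hub",[bp(470/1.4,302/1.4,z).round(4) for z in(.041,.05)],"knobtop",bp(590/1.4,287/1.4,.067).round(4))
marks("wrist",("nest","entry","lever_pivot","lever_knob"))
```

```text
[ 0.48737064 -0.07861299  0.31128309] [ 5.93707286e-01  8.04681091e-01 -1.52186872e-05 -2.50585849e-05]
cam [ 0.46479457 -0.00365598  0.45441038]
plate [ 0.54968927 -0.03863323  0.26519328] 15.194455617143928 [-0.8  1.3  0.2 -0.3 -0.  -0.4  0.6 -0.6]
hub [array([ 0.5723, -0.1163,  0.041 ]), array([ 0.57  , -0.1139,  0.05  ])] knobtop [ 0.6519 -0.0695  0.067 ]
wrist nest [ 0.5493 -0.0387  0.0157] 0.84
wrist nest [0.3702 0.0249 0.0112] 0.84
wrist nest [ 0.5501 -0.0343 -0.0031] 0.36
wrist entry [ 0.5506 -0.0371  0.1022] 0.88
wrist entry [0.3691 0.021  0.0743] 0.55
wrist lever_pivot [ 0.365  -0.0321  0.0349] 0.9
wrist lever_pivot [ 0.57   -0.1126  0.0481] 0.79
wrist lever_knob [ 0.6529 -0.06    0.0486] 0.76
wrist lever_knob [ 0.4283 -0.0115  0.0374] 0.72
```

View pics/w2.png

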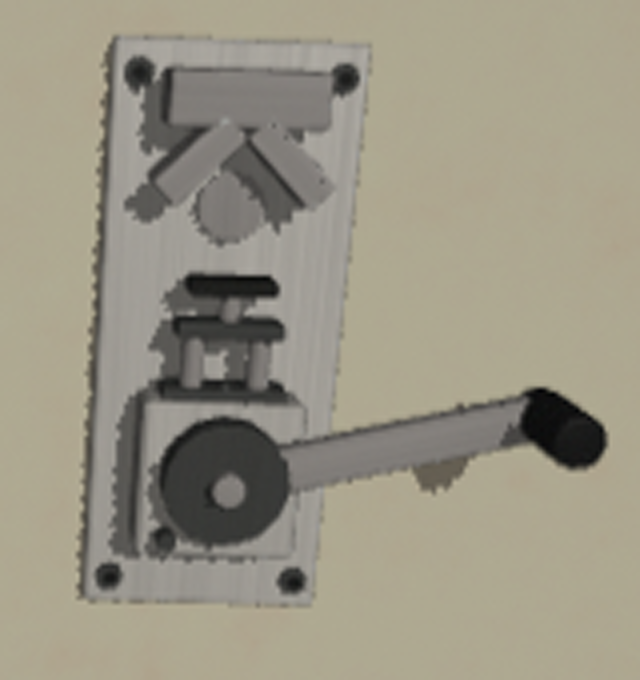

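Refined pixels from this settled crop: corners (309.2,99.2), (372.7,101.2), (358,241.2), (300.5,240); rest centre (337,142); knob top (425,200).

Run:
```python
from h import *
from scipy.optimize import least_squares
s=w2c()
Ti=np.linalg.inv(s["world_to_cam"])
def bp(u,v,z):
    d=Ti[:3,:3]@[(u-s["cx"])/s["fx"],(v-s["cy"])/s["fy"],1]; o=Ti[:3,3]; return o+d*(z-o[2])/d[2]
c=np.array([(309.2,99.2),(372.7,101.2),(358,241.2),(300.5,240)])
W=np.array([bp(*p,.008)[:2] for p in c]); L=np.array([(-.038,.046),(.038,.046),(.038,-.132),(-.038,-.132)])
M=lambda a:np.array([[np.cos(a),np.sin(a)],[-np.sin(a),np.cos(a)]])
f=lambda p:(L@M(p[2])+p[:2]-W).ravel()
r=least_squares(f,[.55,-.035,.3]); p=r.x; print("plate",p,np.degrees(p[2]),(r.fun*1e3).round(1))
print("entry",[0,-.0035]@M(p[2])+p[:2]); pv=[0,-.08]@M(p[2])+p[:2]
print("rest",[bp(337,142,z).round(4) for z in(.010,.016,.022)])
k=bp(425,200,.067)[:2]; d=k-pv
print("pivot",pv,"knobtop",k,np.hypot(*d),"lever",p[2]+.3-np.arctan2(d[1],d[0]))
```

```text
plate [ 0.55006018 -0.03324921  0.2672775 ] 15.313872611317546 [-1.   0.3  0.6  0.5  0.4 -0.7  0.  -0. ]
entry [ 0.55098455 -0.03662494]
rest [array([ 0.5499, -0.036 ,  0.01  ]), array([ 0.5488, -0.0356,  0.016 ]), array([ 0.5476, -0.0352,  0.022 ])]
pivot [ 0.57118871 -0.11040869] knobtop [ 0.65341501 -0.06275596] 0.0950365584849432 lever 0.042044354425248454
```

Request:
{"method": "move_arm", "body": {"increments": [[[-0.2,0,0.042,-0.01,0],[-0.2,0,0.042,-0.01,0],[-0.2,0,0.042,-0.01,0],[-0.2,0,0.042,-0.01,0],[-0.2,0,0.042,-0.01,0],[-0.2,0,0.042,-0.01,0],[-0.2,0,0.02,0,0],[-0.2,0,0,0,0]]]}}

```text
t: 4.45
tcp_pos: [0.4869, 0.196, 0.2509]
tool_rot: [0.592, 0.806, 0.0, -0.0]
force: [-0.7, -0.4, -0.3]
finger_gap: 0.596
gripper_force: 0.0
```

Run:
```python
from h import *
s=w2c(); save(s,"w3",None,1.4); print(manip.sense()["tcp_pos"])
Ti=np.linalg.inv(s["world_to_cam"])
marks("wrist",("vial_mid",))
for r in manip.mark_of("vial_mid","wrist"): print(proj(s,r["xyz"]))
```

```text
[0.48715387 0.19449723 0.25111728]
wrist vial_mid [0.4624 0.1923 0.0335] 0.94
wrist vial_mid [0.4843 0.2604 0.0291] 0.69
[252 171]
[294 111]
```

View pics/w3.png

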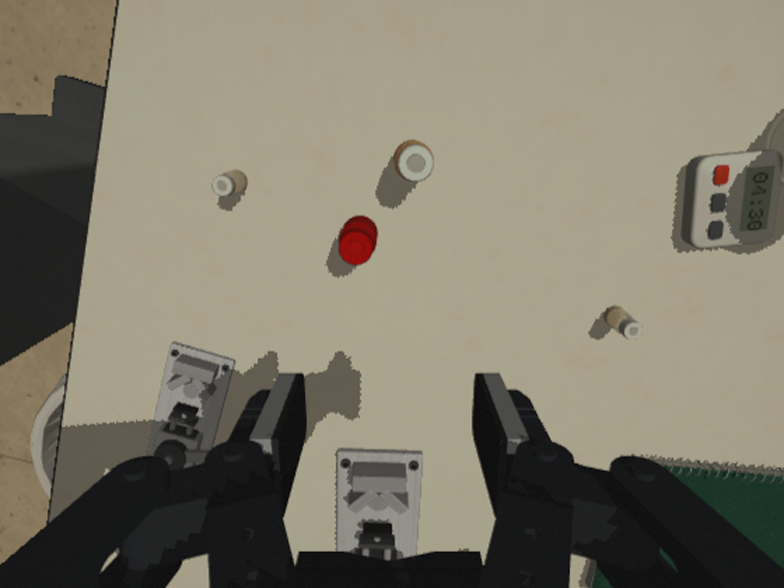

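The amber vial's white cap is at display (416,162), the red decoy at (357,240), and small vials at (228,185) and (623,323). I'll refine the cap position.

Run:
```python
from h import *
s=w2c(); print(manip.sense()["tcp_pos"],manip.sense()["tool_rot"])
Ti=np.linalg.inv(s["world_to_cam"])
def bp(u,v,z):
    d=Ti[:3,:3]@[(u-s["cx"])/s["fx"],(v-s["cy"])/s["fy"],1]; o=Ti[:3,3]; return o+d*(z-o[2])/d[2]
print(bp(297,115.7,.061))
hsv=cv2.cvtColor(s["img"],cv2.COLOR_RGB2HSV)
roi=hsv[90:145,275:325]; m=((roi[...,1]<30)&(roi[...,2]>150)).astype(np.uint8)
n,l,st,c=cv2.connectedComponentsWithStats(m); i=1+np.argmax(st[1:,4]); print(st[i],c[i])
(u,v),rad=cv2.minEnclosingCircle(np.argwhere(l==i)[:,::-1].astype(np.float32)); print(u+275,v+90,rad, bp(u+275,v+90,.061))
marks("wrist",("vial_mid",))
```

```text
[0.48756181 0.19251128 0.25144507] [ 5.94021381e-01  8.04449210e-01 -1.28872687e-04  2.24296563e-04]
[0.48709791 0.25459812 0.061     ]
[ 10  10  24  25 304] [21.92434211 22.10855263]
296.94444465637207 112.0 12.174881935119629 [0.48606671 0.25758966 0.061     ]
wrist vial_mid [0.4862 0.2601 0.0264] 0.78
wrist vial_mid [0.4619 0.1929 0.0337] 0.69
```

Request:
{"method": "move_arm", "body": {"increments": [[[-0.2,-0.001,0.033,-0.03,0],[-0.2,-0.001,0.0325,-0.03,0],[-0.2,0,0,-0.04,-1],[-0.2,0,0,-0.04,-1],[-0.2,0,0,-0.03,0],[-0.2,0,0,-0.02,0],[-0.2,0,0,0,0],[-0.2,0,0,0,0]]]}}

```text
t: 5.5
tcp_pos: [0.4861, 0.2582, 0.0616]
tool_rot: [0.608, 0.794, 0.0, 0.0]
force: [0.1, 0.5, -0.4]
finger_gap: 0.598
gripper_force: 0.0
```

Run:
```python
from h import *
s=w2c(); save(s,"w4"); print(manip.sense()["tcp_pos"])
```

```text
[0.48656765 0.25850909 0.06234206]
```

View pics/w4.png

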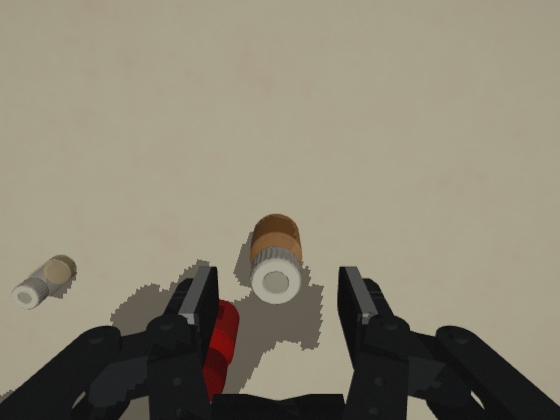

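The vial's cap at (276,282) is centred between the fingers, and the red decoy clears the left finger. I'll descend and grip.

Request:
{"method": "move_arm", "body": {"increments": [[[-0.2,0,0,-0.017,0],[-0.2,0,0,-0.015,0],[-0.2,0,0,-0.005,0],[-0.2,0,0,0,0],[0.6,0,0,0,0],[0.6,0,0,0,0],[0.6,0,0,0,0],[0.6,0,0,0,0]]], "newtons": 25}}

```text
t: 6.35
tcp_pos: [0.4861, 0.2592, 0.0253]
tool_rot: [0.608, 0.794, 0.001, 0.001]
force: [-0.8, -0.9, 5.4]
finger_gap: 0.308
gripper_force: 26.3
```

Request:
{"method": "move_arm", "body": {"increments": [[[0.6,0,0,0,0],[0.6,0,0,0,0],[0.6,0,0,0.003,0],[0.6,0,0,0.005,0],[0.6,0,0,0.01,0],[0.6,0,0,0.015,0],[0.6,0,0,0.02,0],[0.6,0,0,0,0]]]}}

```text
t: 7.15
tcp_pos: [0.4872, 0.2596, 0.0799]
tool_rot: [0.608, 0.794, 0.002, 0.002]
force: [0.5, 1.2, 0.9]
finger_gap: 0.306
gripper_force: 25.9
```

Request:
{"method": "move_arm", "body": {"increments": [[[0.6,0,-0.01,0.025,0],[0.6,0.009,-0.041,0.025,0],[0.6,0.009,-0.041,0.01,0],[0.6,0.009,-0.041,0,0],[0.6,0.009,-0.041,0,0],[0.6,0.009,-0.041,0,0],[0.6,0.009,-0.041,0,0],[0.6,0.009,-0.041,0,0]]]}}

```text
t: 7.95
tcp_pos: [0.5482, -0.0397, 0.1369]
tool_rot: [0.608, 0.794, -0.0, -0.0]
force: [1.7, 0.3, -0.8]
finger_gap: 0.306
gripper_force: 25.9
```

Request:
{"method": "move_arm", "body": {"increments": [[[0.6,0,0,-0.01,0],[0.6,0,0,-0.01,0],[0.6,0,0,0,0],[0.6,0,0,0,0]]]}}

```text
t: 8.35
tcp_pos: [0.5472, -0.0364, 0.1165]
tool_rot: [0.607, 0.795, -0.0, -0.001]
force: [-0.4, -0.0, -0.9]
finger_gap: 0.3
gripper_force: 25.9
```

Run:
```python
from h import *
s=w2c(); save(s,"w5",(140,150,420,360),2.8); st=manip.sense(); print(st["tcp_pos"],st["tool_rot"],st["force"])
for c in("wrist","top","scene"):
    if c!="wrist": t=manip.snapshot(c); save(t,c+"5")
    marks(c,("vial_mid","nest","entry","holder","lever_pivot"))
T=np.eye(4); T[:3,:3]=R.from_quat(st["tool_rot"]).as_matrix(); T[:3,3]=st["tcp_pos"]
print((T@s["tool_from_camera"]).round(4))
```

```text
[ 0.54777794 -0.03657223  0.11700637] [ 6.06833253e-01  7.94828895e-01 -1.84208053e-04 -6.30648243e-04] [ 0.19790748 -0.1856692  -0.48498328]
wrist vial_mid [ 0.5454 -0.0342  0.12  ] 0.92
wrist nest [0.3708 0.0231 0.0085] 0.76
wrist nest [ 0.5465 -0.0385  0.0166] 0.74
wrist entry [ 0.5489 -0.0332 -0.0038] 0.6
wrist holder [ 0.5467 -0.035  -0.0033] 0.75
wrist holder [ 0.3659  0.0246 -0.0006] 0.58
wrist holder [ 0.5474 -0.0377  0.0169] 0.24
wrist lever_pivot [ 0.5471 -0.0338 -0.0025] 0.21
top lever_pivot [ 0.5714 -0.1131  0.0521] 0.53
scene vial_mid [0.4661 0.1928 0.0271] 0.61
scene vial_mid [ 0.5487 -0.0409  0.12  ] 0.48
scene nest [ 0.551  -0.0355  0.0148] 0.96
scene nest [0.3691 0.0258 0.0088] 0.41
scene entry [ 0.5513 -0.0358  0.0935] 0.98
scene holder [ 0.5476 -0.0336 -0.0018] 0.71
scene holder [0.3679 0.0274 0.0018] 0.48
[[ 9.645e-01  2.517e-01  7.980e-02  5.278e-01]
 [ 2.641e-01 -9.186e-01 -2.939e-01  3.910e-02]
 [-7.000e-04  3.045e-01 -9.525e-01  2.602e-01]
 [ 0.000e+00  0.000e+00  0.000e+00  1.000e+00]]
```

View pics/w5.png

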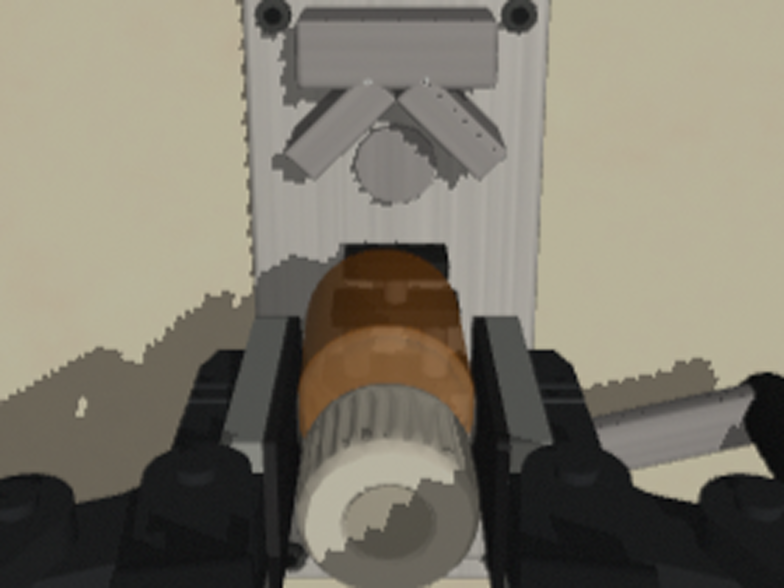

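The view is down past the cap, centred at crop (388,505). The V apex is at (398,98), the rest at (395,163) and the pad's top edge at (395,244). All sit in one camera frame, so I'll compute the relative offset.

Run:
```python
from h import *
s=w2c(); st=manip.sense()
Ti=np.linalg.inv(s["world_to_cam"])
def bp(u,v,z):
    u=u/2.8+140; v=v/2.8+150
    d=Ti[:3,:3]@[(u-s["cx"])/s["fx"],(v-s["cy"])/s["fy"],1]; o=Ti[:3,3]; return (o+d*(z-o[2])/d[2])[:2]
tz=st["tcp_pos"][2]; a=np.radians(15.3)
ex=np.array([np.cos(a),np.sin(a)]); ey=np.array([-ex[1],ex[0]])
n=np.array([.549,-.0355])
for k,(u,v,z) in dict(cap=(388,505,tz+.0357),apex=(398,98,.03),padtop=(395,244,.029),blkL=(298,22,.03),blkR=(496,22,.03),rest10=(395,163,.01),rest22=(395,163,.022),plL=(244,10,.008),plR=(548,10,.008),plL2=(258,280,.008),plR2=(535,300,.008),tcp_cam=(388,505,tz+.0357)).items():
    w=bp(u,v,z); print(k,w.round(4),"holder xy mm",(1e3*np.array([(w-n)@ex,(w-n)@ey])).round(1))
w=st["tcp_pos"][:2]; print("tcp",w,(1e3*np.array([(w-n)@ex,(w-n)@ey])).round(1))
```

```text
cap [ 0.5492 -0.0374] holder xy mm [-0.3 -1.9]
apex [ 0.5462 -0.0163] holder xy mm [ 2.4 19.3]
padtop [ 0.5552 -0.0518] holder xy mm [  1.7 -17.4]
blkL [ 0.5197 -0.0052] holder xy mm [-20.3  37. ]
blkR [0.5629 0.0065] holder xy mm [24.5 36.9]
rest10 [ 0.5515 -0.0376] holder xy mm [ 1.9 -2.7]
rest22 [ 0.5504 -0.034 ] holder xy mm [1.8 1. ]
plL [ 0.5053 -0.0099] holder xy mm [-35.4  36.3]
plR [0.5776 0.0098] holder xy mm [39.6 36.1]
plL2 [ 0.525  -0.0796] holder xy mm [-34.8 -36.2]
plR2 [ 0.5984 -0.0657] holder xy mm [ 39.7 -42.2]
tcp_cam [ 0.5492 -0.0374] holder xy mm [-0.3 -1.9]
tcp [ 0.54839733 -0.0380954 ] [-1.3 -2.3]
```

Request:
{"method": "move_arm", "body": {"increments": [[[0.6,0.0024,-0.0012,0,0],[0.6,0,0,-0.015,0],[0.6,0,0,-0.015,0],[0.6,0,0,-0.015,0],[0.6,0,0,-0.007,0],[0.6,0,0,0,0],[0.6,0,0,0,0],[0.6,0,0,0,0]]]}}

```text
t: 10.1
tcp_pos: [0.5514, -0.0394, 0.066]
tool_rot: [0.608, 0.794, 0.0, 0.001]
force: [0.3, -1.1, -0.7]
finger_gap: 0.308
gripper_force: 25.9
```

Run:
```python
from h import *
s=w2c(); save(s,"w6",(140,150,420,360),2.8); st=manip.sense(); print(st["tcp_pos"],st["force"],s["world_to_cam"].tolist())
```

```text
[ 0.55136522 -0.03937135  0.06604147] [-0.2331095  -1.0281738  -0.92615737] [[0.965017249209476, 0.2621814070133058, 0.0016181918000725652, -0.5225398876851695], [0.24913031161267304, -0.9188682092723617, 0.3059661775823904, -0.16281161239566552], [0.08170554793862593, -0.29485949841429504, -0.952041007326324, 0.16638337962124317], [0.0, 0.0, 0.0, 1.0]]
```

View pics/w6.png

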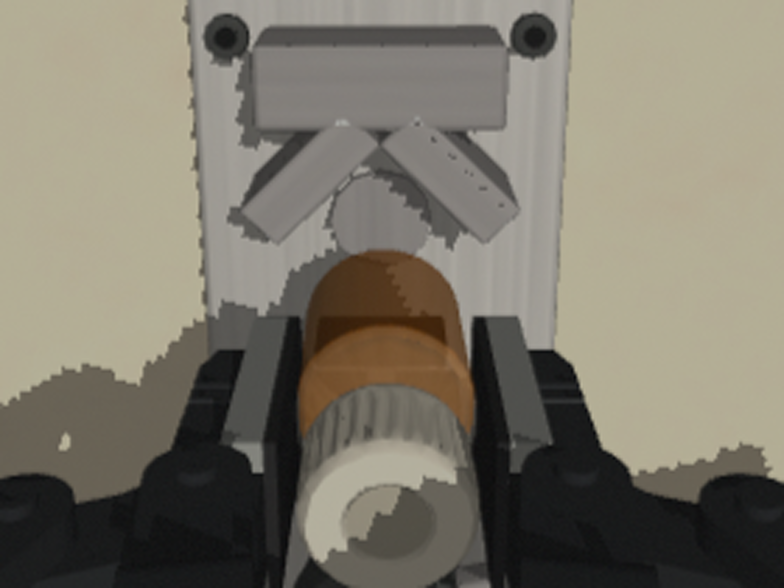

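The vial is nearly on the V's centre line: vial foot at crop (384,250), V apex at (381,140), rest at (380,215), pad at (382,318). Computing the y offset.

Run:
```python
from h import *
s=w2c(); st=manip.sense()
Ti=np.linalg.inv(s["world_to_cam"])
def bp(u,v,z):
    u=u/2.8+140; v=v/2.8+150
    d=Ti[:3,:3]@[(u-s["cx"])/s["fx"],(v-s["cy"])/s["fy"],1]; o=Ti[:3,3]; return (o+d*(z-o[2])/d[2])[:2]
tz=st["tcp_pos"][2]; a=np.radians(15.3)
ex=np.array([np.cos(a),np.sin(a)]); ey=np.array([-ex[1],ex[0]]); n=np.array([.549,-.0355])
for k,(u,v,z) in dict(cap=(388,512,tz+.0357),footrim=(384.5,250,tz-.0253),apex=(381,140,.03),padbot=(382,318,.015),blkL=(253,46,.03),blkR=(507,46,.03),scrL=(226,37,.008),scrR=(534,35,.008),rest10=(380,215,.01),rest22=(380,215,.022)).items():
    w=bp(u,v,z); print(k,w.round(4),(1e3*np.array([(w-n)@ex,(w-n)@ey])).round(1))
w=st["tcp_pos"][:2]; print("tcp",w,(1e3*np.array([(w-n)@ex,(w-n)@ey])).round(1),tz,st["force"])
```

```text
cap [ 0.5524 -0.0396] [ 2.2 -4.9]
footrim [ 0.5495 -0.0303] [1.8 4.9]
apex [ 0.5444 -0.0139] [ 1.2 22. ]
padbot [ 0.5558 -0.0554] [  1.3 -21. ]
blkL [ 0.518  -0.0031] [-21.3  39.4]
blkR [0.5614 0.0086] [23.6 39.3]
scrL [ 0.5108 -0.0077] [-29.5  36.9]
scrR [0.5696 0.0087] [31.5 37.2]
rest10 [ 0.5499 -0.0352] [0.9 0. ]
rest22 [ 0.5487 -0.0309] [1.  4.5]
tcp [ 0.55132474 -0.0393507 ] [ 1.2 -4.3] 0.06601015882154415 [-0.60684944  0.45275107  0.06369387]
```

Run:
```python
from h import *
s=w2c(); st=manip.sense()
q=R.from_quat(st["tool_rot"]).as_matrix()
def T(p): t=np.eye(4); t[:3,:3]=q; t[:3,3]=p; return t@s["tool_from_camera"]
def bp(Ti,u,v,z):
    d=Ti[:3,:3]@[(u-s["cx"])/s["fx"],(v-s["cy"])/s["fy"],1]; o=Ti[:3,3]; return (o+d*(z-o[2])/d[2])[:2]
a=np.radians(15.3); ex=np.array([np.cos(a),np.sin(a)]); ey=np.array([-ex[1],ex[0]])
# on bench w4
p=np.array([.4866,.2585,.0623]);Ti=T(p)
for u,v,z in((276,282,.061),(276,214,0)): w=bp(Ti,u,v,z)-p[:2]; print("bench",(1e3*np.array([w@ex,w@ey])).round(1))
# lower amber bottom in w4, w6
for n,box in(("w4",(235,200,320,320)),):
    im=cv2.imread(f"pics/{n}.png")[200:320,235:320]; h=cv2.cvtColor(im,cv2.COLOR_BGR2HSV)
    m=(h[...,1]>120)&(h[...,0]<20)&(h[...,2]>50); r=np.where(m.sum(1)>3)[0]; print(n,"amber rows",r.min()+200,r.max()+200)
p=st["tcp_pos"];Ti=T(p)
for u,v,z in((388,512,.0357),(384.5,250,-.0253)): w=bp(Ti,u/2.8+140,v/2.8+150,p[2]+z)-p[:2]; print("held",(1e3*np.array([w@ex,w@ey])).round(1))
```

```text
bench [-0.1 -1.3]
bench [-0.2 10.1]
w4 amber rows 214 319
held [ 0.9 -0.5]
held [0.6 9.2]
```

Request:
{"method": "move_arm", "body": {"increments": [[[0.6,-0.0013,0.002,0,0],[0.6,0,0,0,0],[0.6,0,0,-0.004,0],[0.6,0,0,-0.004,0],[0.6,0,0,-0.003,0],[0.6,0,0,-0.002,0],[0.6,0,0,0,0],[0.6,0,0,0,0]]]}}

```text
t: 11.05
tcp_pos: [0.5495, -0.0373, 0.0522]
tool_rot: [0.608, 0.794, -0.0, -0.0]
force: [0.6, -0.8, -0.6]
finger_gap: 0.306
gripper_force: 25.9
```

Request:
{"method": "move_arm", "body": {"increments": [[[0.6,0,0,-0.001,0],[0.6,0,0,-0.001,0],[0.6,0,0,0,0]]]}}

```text
t: 11.35
tcp_pos: [0.5494, -0.0372, 0.0503]
tool_rot: [0.608, 0.794, -0.0, -0.0]
force: [-0.2, 0.2, -0.9]
finger_gap: 0.307
gripper_force: 25.9
```

Request:
{"method": "move_arm", "body": {"increments": [[[0.6,0,0,-0.001,0],[0.6,0,0,0,0],[0.6,0,0,0,0]]]}}

```text
t: 11.65
tcp_pos: [0.5495, -0.0372, 0.0493]
tool_rot: [0.608, 0.794, -0.0, -0.0]
force: [0.9, 0.1, -0.8]
finger_gap: 0.306
gripper_force: 25.9
```

Request:
{"method": "move_arm", "body": {"increments": [[[0.6,0,0,-0.0005,0],[0.6,0,0,-0.0005,0],[0.6,0,0,0,0]]]}}

```text
t: 11.95
tcp_pos: [0.5494, -0.0372, 0.0482]
tool_rot: [0.608, 0.794, -0.0, -0.0]
force: [0.1, -0.2, -0.8]
finger_gap: 0.31
gripper_force: 25.9
```

Request:
{"method": "move_arm", "body": {"increments": [[[0.6,0,0,-0.0005,0],[0.6,0,0,-0.0005,0],[0.6,0,0,0,0]]]}}

```text
t: 12.25
tcp_pos: [0.5494, -0.0372, 0.0472]
tool_rot: [0.608, 0.794, -0.0, -0.0]
force: [-0.2, -0.8, -1.3]
finger_gap: 0.308
gripper_force: 25.9
```

Request:
{"method": "move_arm", "body": {"increments": [[[0.6,0,0,-0.0005,0],[0.6,0,0,-0.0005,0],[0.6,0,0,0,0]]]}}

```text
t: 12.55
tcp_pos: [0.5494, -0.0372, 0.0462]
tool_rot: [0.608, 0.794, -0.0, -0.0]
force: [0.9, 0.0, -0.1]
finger_gap: 0.303
gripper_force: 25.9
```

Request:
{"method": "move_arm", "body": {"increments": [[[0.6,0,0,-0.0005,0],[0.6,0,0,-0.0005,0],[0.6,0,0,0,0]]]}}

```text
t: 12.85
tcp_pos: [0.5494, -0.0372, 0.0452]
tool_rot: [0.608, 0.794, -0.0, -0.0]
force: [-0.2, 0.9, 0.4]
finger_gap: 0.307
gripper_force: 25.9
```

Request:
{"method": "move_arm", "body": {"increments": [[[0.6,0,0,-0.0005,0],[0.6,0,0,-0.0005,0],[0.6,0,0,0,0]]]}}

```text
t: 13.15
tcp_pos: [0.5494, -0.0372, 0.0442]
tool_rot: [0.608, 0.794, -0.0, -0.0]
force: [0.4, -0.2, -0.1]
finger_gap: 0.306
gripper_force: 25.9
```

Request:
{"method": "move_arm", "body": {"increments": [[[0.6,0,0,-0.0005,0],[0.6,0,0,-0.0005,0],[0.6,0,0,0,0]]]}}

```text
t: 13.45
tcp_pos: [0.5495, -0.0372, 0.0432]
tool_rot: [0.608, 0.794, -0.0, -0.0]
force: [-0.6, 0.4, 0.4]
finger_gap: 0.302
gripper_force: 25.9
```

Request:
{"method": "move_arm", "body": {"increments": [[[0.6,0,0,-0.0005,0],[0.6,0,0,-0.0005,0],[0.6,0,0,0,0]]]}}

```text
t: 13.75
tcp_pos: [0.5494, -0.0372, 0.0423]
tool_rot: [0.608, 0.794, -0.0, -0.0]
force: [0.5, 0.5, -0.6]
finger_gap: 0.31
gripper_force: 25.9
```

Request:
{"method": "move_arm", "body": {"increments": [[[0.6,0,0,-0.0005,0],[0.6,0,0,-0.0005,0],[0.6,0,0,0,0]]]}}

```text
t: 14.05
tcp_pos: [0.5494, -0.0372, 0.0413]
tool_rot: [0.608, 0.794, -0.0, -0.0]
force: [0.4, -0.2, -0.3]
finger_gap: 0.304
gripper_force: 25.9
```

Request:
{"method": "move_arm", "body": {"increments": [[[0.6,0,0,-0.0005,0],[0.6,0,0,-0.0005,0],[0.6,0,0,0,0]]]}}

```text
t: 14.35
tcp_pos: [0.5494, -0.0372, 0.0402]
tool_rot: [0.608, 0.794, -0.0, -0.0]
force: [-0.2, -0.3, -0.1]
finger_gap: 0.311
gripper_force: 25.9
```

Request:
{"method": "move_arm", "body": {"increments": [[[0.6,0,0,-0.0005,0],[0.6,0,0,-0.0005,0],[0.6,0,0,0,0]]]}}

```text
t: 14.65
tcp_pos: [0.5494, -0.0372, 0.0393]
tool_rot: [0.608, 0.794, -0.0, -0.0]
force: [0.5, 1.0, -0.2]
finger_gap: 0.311
gripper_force: 25.9
```

Request:
{"method": "move_arm", "body": {"increments": [[[0.6,0,0,-0.0005,0],[0.6,0,0,-0.0005,0],[0.6,0,0,0,0]]]}}

```text
t: 14.95
tcp_pos: [0.5494, -0.0373, 0.0382]
tool_rot: [0.608, 0.794, -0.0, -0.0]
force: [-0.7, 0.8, 0.2]
finger_gap: 0.305
gripper_force: 25.9
```

Request:
{"method": "move_arm", "body": {"increments": [[[0.6,0,0,-0.0005,0],[0.6,0,0,-0.0005,0],[0.6,0,0,0,0]]]}}

```text
t: 15.25
tcp_pos: [0.5494, -0.0372, 0.0372]
tool_rot: [0.608, 0.794, -0.0, -0.0]
force: [0.3, -0.0, -0.3]
finger_gap: 0.305
gripper_force: 25.9
```

Request:
{"method": "move_arm", "body": {"increments": [[[0.6,0,0,-0.0005,0],[0.6,0,0,-0.0005,0],[0.6,0,0,0,0]]]}}

```text
t: 15.55
tcp_pos: [0.5496, -0.0373, 0.0367]
tool_rot: [0.608, 0.794, 0.0, 0.0]
force: [-1.4, -0.3, 5.7]
finger_gap: 0.306
gripper_force: 26.3
```

Contact at TCP z ≈ 0.0367, 5.7 N. I'll ease off to 1–2 N.

Request:
{"method": "move_arm", "body": {"increments": [[[0.6,0,0,0.0004,0],[0.6,0,0,0,0],[0.6,0,0,0,0]]]}}

```text
t: 15.85
tcp_pos: [0.5495, -0.0373, 0.0367]
tool_rot: [0.608, 0.794, -0.0, 0.0]
force: [-1.0, -0.8, 2.2]
finger_gap: 0.307
gripper_force: 26.0
```

Request:
{"method": "move_arm", "body": {"increments": [[[0.3,0,0,0,0],[0.2,0,0,0,0],[0.1,0,0,0,0],[0.0,0,0,0,0],[-0.1,0,0,0,0],[-0.1,0,0,0,0],[-0.1,0,0,0,0]]]}}

```text
t: 16.55
tcp_pos: [0.5495, -0.0372, 0.0367]
tool_rot: [0.608, 0.794, -0.0, -0.0]
force: [-0.5, -1.1, 0.5]
finger_gap: 0.546
gripper_force: 0.0
```

Run:
```python
from h import *
s=w2c(); save(s,"w7",(140,150,420,360),2.8); st=manip.sense(); print(st["tcp_pos"],st["force"],st["finger_gap"])
```

```text
[ 0.54949895 -0.03725712  0.03671543] [ 0.12195433  0.18941448 -0.47691507] 0.5525522509609699
```

View pics/w7.png

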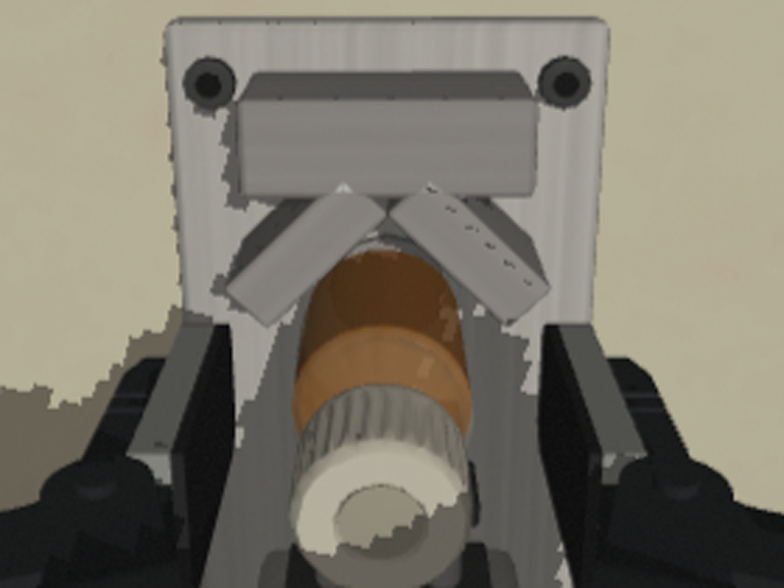

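The vial stands upright on the rest in the V's mouth, with the fingers clear of it on both sides. I'll retreat and go to the lever's trailing side with the fingers shut.

Request:
{"method": "move_arm", "body": {"increments": [[[-0.1,0,0,0.01,0],[-0.1,0,0,0.02,0],[-0.1,0,0,0.03,0],[-0.1,0,0,0.03,0],[1,0.02,0.001,0,4],[1,0.03,0.001,0,6],[1,0.036,0.001,0,6],[1,0,0,0,0]]]}}

```text
t: 17.4
tcp_pos: [0.6409, -0.0348, 0.1284]
tool_rot: [0.49, 0.871, 0.001, 0.004]
force: [-1.0, 0.1, -0.4]
finger_gap: -0.002
gripper_force: 0.0
```

Run:
```python
from h import *
st=manip.sense(); print(st["tcp_pos"],st["tool_rot"].round(3),st["finger_gap"],st["q"].round(2))
for c in("wrist","scene","top"):
    manip.snapshot(c); marks(c,("lever_knob","lever_pivot","vial_mid","beaker"))
P=np.array([.571,-.112])
th=np.radians(31-np.arange(0,112,3.)); X=np.array([P+.095*np.r_[np.cos(t),np.sin(t)]+.019*np.r_[-np.sin(t),np.cos(t)] for t in th])
print(X[0],X[-1]); print((np.diff(X,axis=0)*1e3).round(1).tolist())
```

```text
[ 0.64089375 -0.03484456  0.12841589] [0.49  0.871 0.001 0.004] -0.001977033056496155 [-0.23  0.67  1.48  0.    0.98 -0.77]
wrist lever_knob [ 0.6522 -0.0635  0.0495] 0.77
wrist lever_pivot [ 0.5725 -0.1114  0.0449] 0.82
wrist vial_mid [ 0.5435 -0.0374  0.0376] 0.71
scene lever_knob [ 0.6529 -0.0651  0.0521] 0.53
scene vial_mid [0.4649 0.1907 0.0279] 0.74
scene vial_mid [ 5.442e-01 -3.290e-02 -3.000e-04] 0.66
scene vial_mid [ 0.5479 -0.0389  0.0439] 0.57
scene beaker [0.6845 0.1851 0.0018] 0.16
top lever_pivot [ 0.5693 -0.1087  0.0499] 0.77
top beaker [ 7.043e-01 -2.050e-01 -2.000e-04] 0.76
[ 0.64264517 -0.0467852 ] [ 0.60620792 -0.20225742]
[[3.3, -3.8], [3.1, -4.0], [2.9, -4.2], [2.7, -4.3], [2.4, -4.4], [2.2, -4.6], [2.0, -4.7], [1.7, -4.8], [1.5, -4.9], [1.2, -4.9], [1.0, -5.0], [0.7, -5.0], [0.4, -5.1], [0.2, -5.1], [-0.1, -5.1], [-0.4, -5.1], [-0.6, -5.0], [-0.9, -5.0], [-1.2, -4.9], [-1.4, -4.9], [-1.7, -4.8], [-1.9, -4.7], [-2.2, -4.6], [-2.4, -4.5], [-2.6, -4.3], [-2.9, -4.2], [-3.1, -4.0], [-3.3, -3.9], [-3.5, -3.7], [-3.7, -3.5], [-3.8, -3.3], [-4.0, -3.1], [-4.2, -2.9], [-4.3, -2.7], [-4.4, -2.4], [-4.6, -2.2], [-4.7, -2.0]]
```

Request:
{"method": "move_arm", "body": {"increments": [[[1,-0.0045,-0.002,-0.02,0],[1,0,0,-0.03,0],[1,0,0,-0.02,0],[1,0,0,-0.011,0],[1,0,0,0,0],[1,0.0025,-0.0045,0,0],[1,0.0025,-0.0045,0,0],[1,0,0,0,0]]]}}

```text
t: 18.95
tcp_pos: [0.6378, -0.0464, 0.0471]
tool_rot: [0.491, 0.871, 0.0, 0.002]
force: [-0.0, 0.6, 0.4]
finger_gap: -0.001
gripper_force: 0.0
```

Request:
{"method": "move_arm", "body": {"increments": [[[1,0.0033,-0.0038,0,-3],[1,0.0031,-0.004,0,-3],[1,0.0029,-0.0042,0,-3],[1,0.0027,-0.0043,0,-3],[1,0,0,0,0]]]}}

```text
t: 19.45
tcp_pos: [0.6485, -0.0613, 0.0466]
tool_rot: [0.58, 0.815, 0.001, 0.0]
force: [-0.6, 1.0, 1.8]
finger_gap: -0.0
gripper_force: 1.1
```

Request:
{"method": "move_arm", "body": {"increments": [[[1,0.0044,-0.0044,0,-3],[1,0.0042,-0.0046,0,-3],[1,0.002,-0.0047,0,-3],[1,0.0017,-0.0048,0,-3],[1,0.0015,-0.0049,0,-3],[1,0.0012,-0.0049,0,-3]]]}}

```text
t: 20.05
tcp_pos: [0.6613, -0.0876, 0.0458]
tool_rot: [0.7, 0.714, 0.0, -0.003]
force: [-1.9, 7.1, 1.2]
finger_gap: 0.001
gripper_force: 3.3
```

Request:
{"method": "move_arm", "body": {"increments": [[[1,0.002,-0.005,0.0005,-3],[1,0.0015,-0.005,0.0005,-3],[1,0.001,-0.0051,0,-3],[1,0.0005,-0.0051,0,-3],[1,0.0003,-0.0051,0,-3],[1,0,-0.0051,0,-3]]]}}

```text
t: 20.65
tcp_pos: [0.6648, -0.1164, 0.0457]
tool_rot: [0.803, 0.595, -0.001, -0.005]
force: [-3.7, 8.7, 0.7]
finger_gap: 0.0
gripper_force: 3.8
```

Request:
{"method": "move_arm", "body": {"increments": [[[1,0,-0.0052,0.001,-3],[1,-0.0004,-0.0052,0,-3],[1,-0.0008,-0.005,0,-3],[1,-0.0012,-0.005,0,-3],[1,-0.0016,-0.0048,0,-3],[1,-0.0019,-0.0047,0,-3]]]}}

```text
t: 21.25
tcp_pos: [0.6601, -0.1462, 0.0464]
tool_rot: [0.887, 0.462, -0.001, -0.004]
force: [0.4, 8.6, -3.4]
finger_gap: 0.002
gripper_force: 3.5
```

Request:
{"method": "move_arm", "body": {"increments": [[[1,-0.0021,-0.0046,0,-3],[1,-0.0024,-0.0045,0,-3],[1,-0.0026,-0.0043,0,-3],[1,-0.0029,-0.0042,0,-3],[1,-0.0031,-0.004,0,-3],[1,-0.0033,-0.0039,0,-3]]]}}

```text
t: 21.85
tcp_pos: [0.6461, -0.1743, 0.0475]
tool_rot: [0.948, 0.318, 0.001, -0.001]
force: [1.4, 3.9, -1.7]
finger_gap: -0.001
gripper_force: 1.6
```

Request:
{"method": "move_arm", "body": {"increments": [[[1,-0.0035,-0.0037,0,-3],[1,-0.0037,-0.0035,0,-3],[1,-0.0038,-0.0033,0,-3],[1,-0.004,-0.0031,0,-3],[1,0,0,0,0]]]}}

```text
t: 22.35
tcp_pos: [0.6307, -0.1899, 0.0481]
tool_rot: [0.976, 0.218, 0.0, 0.0]
force: [-0.2, -0.1, -0.1]
finger_gap: -0.003
gripper_force: 0.0
```

Run:
```python
from h import *
st=manip.sense(); print(st["tcp_pos"],st["force"])
t=np.radians(-65);k=st["tcp_pos"][:2]-.019*np.r_[-np.sin(t),np.cos(t)]-[.571,-.112]; print("lever if touching",.2670+.3-np.arctan2(k[1],k[0]),np.hypot(*k))
for c in("wrist","scene","top"):
    manip.snapshot(c)
    for r in manip.mark_of("lever_knob",c)[:3]:
        x=r["xyz"]-np.r_[.571,-.112,0]; print(c,np.round(r["xyz"],4),round(r["confidence"],2),"ang",round(.567-np.arctan2(x[1],x[0]),2))
```

```text
[ 0.63068642 -0.1899077   0.04811319] [-0.17135552 -0.13988793 -0.14532834]
lever if touching 1.678834153232559 0.09585746817047763
top [0.6814 0.1882 0.0026] 0.62 ang -0.65
top [ 0.4348 -0.0095  0.0329] 0.49 ang -1.93
```

Force is zero, so it has probably snapped away. I'll follow gently to verify that it's against the stop.

Request:
{"method": "move_arm", "body": {"increments": [[[1,-0.0042,-0.0029,0,-3],[1,-0.0043,-0.0027,0,-3],[1,0,0,0,0]]]}}

```text
t: 22.95
tcp_pos: [0.6221, -0.195, 0.0477]
tool_rot: [0.986, 0.167, -0.0, -0.0]
force: [0.0, -0.3, -1.0]
finger_gap: -0.0
gripper_force: 0.0
```

Request:
{"method": "move_arm", "body": {"increments": [[[1,-0.003,-0.0015,0,-2],[1,0,0,0,0]]]}}

```text
t: 23.15
tcp_pos: [0.6195, -0.1963, 0.0477]
tool_rot: [0.989, 0.15, -0.0, -0.0]
force: [-0.8, -0.1, -0.3]
finger_gap: -0.001
gripper_force: 0.0
```

Request:
{"method": "move_arm", "body": {"increments": [[[1,-0.002,-0.001,0,-1],[1,-0.002,-0.001,0,-1],[1,0,0,0,0]]]}}

```text
t: 23.45
tcp_pos: [0.6152, -0.1984, 0.0476]
tool_rot: [0.991, 0.132, -0.0, -0.0]
force: [1.3, 0.3, -0.6]
finger_gap: 0.002
gripper_force: 0.0
```

Request:
{"method": "move_arm", "body": {"increments": [[[1,-0.0015,-0.0005,0,0],[1,0,0,0,0]]]}}

```text
t: 23.65
tcp_pos: [0.6138, -0.1988, 0.0477]
tool_rot: [0.991, 0.132, -0.0, -0.0]
force: [-0.8, 0.2, 0.3]
finger_gap: -0.001
gripper_force: 0.0
```

Request:
{"method": "move_arm", "body": {"increments": [[[1,-0.001,-0.0003,0,0],[1,-0.001,-0.0003,0,0],[1,0,0,0,0]]]}}

```text
t: 23.95
tcp_pos: [0.6118, -0.1994, 0.0477]
tool_rot: [0.991, 0.132, -0.0, -0.0]
force: [0.0, 0.2, -0.6]
finger_gap: -0.001
gripper_force: 0.0
```

Request:
{"method": "move_arm", "body": {"increments": [[[1,-0.001,-0.0003,0,0],[1,-0.001,-0.0003,0,0],[1,0,0,0,0]]]}}

```text
t: 24.25
tcp_pos: [0.6109, -0.1999, 0.0478]
tool_rot: [0.991, 0.132, 0.001, 0.0]
force: [2.4, 1.1, -0.2]
finger_gap: -0.003
gripper_force: 1.6
```

There's firm contact just where the stop is expected (lever ≈ 1.9). I'll back off, rise and verify.

Request:
{"method": "move_arm", "body": {"increments": [[[1,0.01,0.003,0,0],[1,0.01,0.003,0,0],[1,0,0,0.03,0],[1,0,0,0.04,0],[1,0,0,0.04,0],[1,-0.03,0.02,0.04,0],[1,-0.03,0.02,0.04,0],[1,0,0,0,0]]]}}

```text
t: 25.05
tcp_pos: [0.5742, -0.1553, 0.2376]
tool_rot: [0.991, 0.133, 0.003, 0.002]
force: [0.5, 0.2, -0.3]
finger_gap: -0.001
gripper_force: 0.0
```

Request:
{"method": "move_arm", "body": {"increments": [[[1,-0.04,0.02,0.02,5],[1,-0.03,0.02,0.02,8],[1,0,0,0,8],[1,0,0,0,8],[1,0,0,0,0],[1,0,0,0,0]]]}}

```text
t: 25.65
tcp_pos: [0.5047, -0.117, 0.2715]
tool_rot: [0.927, 0.375, -0.0, -0.0]
force: [-0.4, -0.4, 0.3]
finger_gap: 0.001
gripper_force: 0.0
```

Run:
```python
from h import *
st=manip.sense(); print(st["tcp_pos"],st["force"])
for c in("wrist","scene","top"):
    w2c() if c=="wrist" else manip.snapshot(c)
    for r in manip.mark_of("lever_knob",c)[:3]:
        x=r["xyz"]-np.r_[.571,-.112,0]; print(c,np.round(r["xyz"],4),round(r["confidence"],2),"ang",round(.567-np.arctan2(x[1],x[0]),2),np.hypot(*x[:2]).round(3))
    marks(c,("vial_mid","pad_face","beaker","nest"))
```

```text
[ 0.50473571 -0.11704726  0.27152252] [-0.41004119 -0.37977303  0.29277504]
wrist [ 0.4319 -0.0135  0.0375] 0.73 ang -1.96 0.17
wrist [ 0.5902 -0.2047  0.0499] 0.7 ang 1.93 0.095
wrist vial_mid [ 0.5452 -0.0309  0.0379] 0.88
wrist pad_face [ 0.5515 -0.0504  0.0259] 0.72
wrist pad_face [0.3663 0.0086 0.0151] 0.42
wrist beaker [ 0.7048 -0.1993  0.0016] 0.79
wrist nest [ 0.5498 -0.0367  0.0128] 0.86
wrist nest [0.3703 0.0242 0.0112] 0.78
scene [ 0.4333 -0.0148  0.0346] 0.43 ang -1.96 0.169
scene vial_mid [ 0.5496 -0.0384  0.0402] 0.66
scene vial_mid [0.4635 0.1927 0.0233] 0.49
scene beaker [ 0.7038 -0.2013 -0.0049] 0.61
scene nest [0.3685 0.0249 0.0085] 0.71
scene nest [ 0.5474 -0.0334  0.0126] 0.7
top vial_mid [0.4637 0.1935 0.0318] 0.71
top vial_mid [ 0.5495 -0.0354  0.0424] 0.67
top vial_mid [ 0.3604  0.2017 -0.0031] 0.15
top nest [ 0.5487 -0.0321  0.0183] 0.8
top nest [0.3672 0.0235 0.0139] 0.62
```

The detections agree: the lever is closed at about 1.9 rad, the vial stands in the V with its middle at z ≈ 0.041 (foot on the rest), and the beaker has not moved. I'm handing in.

```bash
python3 -c "
from station import manip
print(manip.sign_off())"
```

```text
the job is handed in; nothing more can be done
None
```

I stood the large vial on the holder's rest, eased it to about 2 N before letting go, and pushed the cam lever past centre to its stop. The highest push reading was about 10 N. The job is handed in, with the robot clear and the other glassware not touched.

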